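Push the tube piece home in its nest and turn its tag over

ROBOT

A 7-joint arm with a two-finger parallel gripper is mounted at the origin on a cart in front of the work surface, level with it; the furniture and walls round the work are solid. World frame = base frame: x ahead of the robot, y to its left, z up, the work surface at z = 0. Lengths are in mm, angles in rad, forces in N, time in s.
With the tool pointing down it reaches from about 350 to 900 mm from the base axis. Payload 7.2 kg.
Tool frame: the origin (TCP) lies at the very end of the fingers, on their centre line; the grasp point (between the pads) lies 19 mm behind it; z points along the fingers, y is the line along which they close (so a half turn about z gives the same grasp; the last joint's range is limited). The gripper opens to 88 mm and grips with 3 to 60 N. Pads are 20 mm wide; open, the fingers measure 115 mm over their backs; the gripper's body (75 mm by 178 mm) begins 61 mm behind the grasp point.
Start: joints at [1.059, 0.411, -0.013, 1.596, 0.006, 1.134, -0.082], TCP at [268.348, -564.463, 222.653] pointing down, gripper open.
Joint ranges: [-2.95, 2.95], [-0.29, 1.99], [-1.47, 1.44], [0.14, 2.54], [-1.03, 4.17], [0.13, 1.85], [-2.86, 2.86]. Speed limits (rad/s): [2.39, 2.39, 3.01, 3.01, 3.14, 3.14, 3.14].

INTERFACE

Orientations are given as a unit quaternion [x, y, z, w].
In Python, from cell import * gives the robot as it stands.
- The arm moves only by the shell command python3 -m inch 'ROWS'. ROWS is JSON, a list of rows, each a list of 3 entries, a list of its own where there are three numbers: the opening, from 0 (shut) to 1 (fully open), then the shift along the world's x, y, z in m, then the turn, a rotation vector about the world's x, y, z in degrees. A call has 1 to 10 rows; each row is the pose to reach, as a shift and turn from the pose commanded when the call began; what a row does not reach only later rows make up. A row lasts 1/10 s, in which the tool goes at most 50 mm and 8.59 degrees, less where a joint would pass 70% of its speed; a pose out of reach is approached as far as the arm can. A call with a gripper value outside its range is refused whole. The fingers move at their own pace and stop on an object; the grip force is fixed at half the most. Time passes only in rows, so rows that repeat a pose let the fingers close. It gives the time, the measured TCP pose, the force, the opening and the grip force at its end, in the units of the state.
- observe(): the state, without advancing time (a new reading comes with each control period).
- snapshot(name): name is "side" or "top"; returns the picture (480x640x3 uint8, red, green, blue); there is no depth.
- camera_params(name): a dict with "intrinsics" (3x3 intrinsics, pixels), "k1" (the pictures are not rectified: a ray, as slopes to the right and down, at radius r is drawn at 1 + k1 r^2 times it, then the intrinsics apply), "R" (3x3) and "t" (3): a world point X has camera coordinates R X + t. Camera axes: x right, y down, z forward; pixel columns grow to the right and rows downward; lengths in mm; the calibration is good to about 2 mm. A picture is of the moment at which its call begins. camera_params takes no time and is no camera call.
- sign_off(): hands the job in; it is judged then, once.
The state is a dict: "time_s": time; "joint_pos": joint angles; "qd": joint speeds; "joint_torque": joint torques, N m; "tool_pos": TCP position; "ee_rot": TCP orientation; "ft_force": force on the tool from outside, world axes, zero at the start; "moment": the same for the moment, N m; "grip_width": opening from 0.0 (shut) to 1.0 (fully open); "grip_force": force on a finger pad.
Only numpy, scipy, OpenCV 4.12 (cv2) and the standard library are available. Lean on these libraries where they do the work, as an engineer would, in place of code of your own. Each camera call takes 0.05 s, during which the arm holds its last target. There are 200 camera calls.

TASK

Of the three kitting nests on the bench one is unfinished: its square tube piece stands short of the rails and its flip tag still lies towards you, plain face up. With your fingertips, without lifting the piece or pinching the tag, push the tube piece along the lane fully home against the back stop; when it is home, turn that nest's tag right over its hinge until it lies flat on the far side, ring face up like the other two. Leave the other nests and the things around them as they are.

Things in the scene. Friction and masses are not known exactly. Their poses are not given: they have to be found in the camera images.
- nest_tube: Kitting nest of grey metal, fixed to the bench: base plate 220 mm long (x), 150 wide (y), 5 thick. Origin: centre of its underside; x from open front to back, away from the robot (yaw up to 7 degrees), y left, z up. Left half: lane along x at y = +36 mm. Right half: flip tag at y = -42 mm between two ears 62 mm long. The unfinished one, for the square tube.
- nest_angle: Kitting nest of grey metal, fixed to the bench: base plate 220 mm long (x), 150 wide (y), 5 thick. Origin: centre of its underside; x from open front to back, away from the robot (yaw up to 7 degrees), y left, z up. Left half: lane along x at y = +36 mm. Right half: flip tag at y = -42 mm between two ears 62 mm long. Holds the wide low angle piece, finished.
- nest_tall: Kitting nest of grey metal, fixed to the bench: base plate 220 mm long (x), 150 wide (y), 5 thick. Origin: centre of its underside; x from open front to back, away from the robot (yaw up to 7 degrees), y left, z up. Left half: lane along x at y = +36 mm. Right half: flip tag at y = -42 mm between two ears 62 mm long. Holds the narrow tall angle piece, finished.
- tube_home (a point): In nest_tube's lane: where the tube piece's origin is when home, at nest x = 57, y = 36, z = 5 mm; axes as the nest's. The back stop's face is 28 mm beyond it in x, 36 mm high; guide rails 16 mm high, 3.5 mm clear of the piece each side, run from 17 mm short of it to the stop, their flared mouths from 42 mm short; before that the plate is flat and free.
- tube_piece: Black square steel tube standing on end, 55 x 55 mm, 52 high, 0.3 to 0.6 kg. Origin: centre of its underside; z up, x and y square to its sides, x about along the lane. Stands loose on nest_tube's plate, up to 12 degrees askew, 65 to 85 mm short of home. Slides easily, steady when pushed at up to half its height.
- angle_c: Piece of black angle steel standing on end, 60 x 60 mm, 58 mm high, already home in nest_angle. Origin: centre of its underside.
- angle_d: Piece of black angle steel standing on end, 50 x 50 mm, 70 mm high, already home in nest_tall. Origin: centre of its underside.
- tag_tube (a joint): Angle (rad) of nest_tube's tag: 0 = flat towards the front (-x), plain face up; it swings up and over to pi = flat towards the back, ring face up (end stop). Starts at 0 to 0.15. Stiff hinge (0.06 N m): it stays where it is left; 1 to 1.5 N at the lip turns it. The tag lies on rest bars within 30 mm of the pin; beyond them 47 mm is free under it.
- tag_angle (a joint): Angle (rad) of nest_angle's tag, like tag_tube: 0 = flat towards the front, pi = flat towards the back, ring face up, as it lies already. Stiff hinge, nest x = 0, y = -42, z = 55 mm.
- tag_tall (a joint): Angle (rad) of nest_tall's tag, like tag_tube: 0 = flat towards the front, pi = flat towards the back, ring face up, as it lies already. Stiff hinge, nest x = 0, y = -42, z = 55 mm.
- tag_tube_hinge (a point): Middle of the hinge pin of nest_tube's tag, at nest x = 0, y = -42, z = 55 mm. Its axes turn with the tag: y along the pin, -x out along the tag, a sheet 5 mm thick (2.5 each side of the pin's axis) and 50 mm wide; flat to 72 mm from the pin, then the finger lip. The ring is 32 mm across, 41 mm from the pin.
- tag_tube_lip (a point): Middle of the free edge of the finger lip of nest_tube's tag: the last 20 mm of the tag, bent 45 degrees to the plain side, so up at the start and down when turned over. The edge lies 86 mm out from the pin and 14 mm off the sheet's plane.
- coffee_cup: Brown paper coffee cup, 88 mm across, 98 mm high, a bystander. Origin: centre of its underside.
- gas_nozzle: Copper welding nozzle standing on its mouth, 24 mm across, 64 mm high, a bystander. Origin: centre of its underside.
- pliers: Pliers with red handles lying flat, 178 mm long, a bystander. Origin: middle of its underside.
Things that resemble listed ones, but are neither listed nor needed, are in the scene too. What is shaped like the tube_piece but pink is not meant.

How it is judged:
By the outcome, as a careful person would: the job done as asked, in the order asked, and still so for the second after the job is handed in, with the robot touching nothing.
It also fails if it takes over 64 s, if anything falls off the work surface, if the arm or the gripper's body presses on something with over 40 N, if the wrist force passes 120 N, or if a joint passes its speed limit or range.

## Working session

There is one attempt and no reset: what is moved stays moved. The work goes in short steps, Python scripts to look and compute and a shell command to move; the robot and the scene stay as the last step left them, time stands still between calls to the robot, and variables do not carry over. Pictures are saved under pics/ and viewed, at most 10 in all, crops included, and the job is handed in when it is done.

```bash
mkdir -p pics; python3 - <<'E'
from cell import *
import cv2
for n in("top","side"):
    im=snapshot(n); cv2.imwrite(f"pics/{n}0.png",im[:,:,::-1])
    print(n,camera_params(n))
s=observe();print(s["time_s"],s["tool_pos"],s["ee_rot"],s["ft_force"])
E
```

```text
top {'intrinsics': array([[607.34921925,   0.        , 318.66749436],
       [  0.        , 607.34921925, 249.44574844],
       [  0.        ,   0.        ,   1.        ]]), 'k1': -0.024391104277631748, 'R': array([[-0.01706279, -0.99980065, -0.01036937],
       [-0.99195363,  0.01822823, -0.12528259],
       [ 0.12544663,  0.00814826, -0.99206691]]), 't': array([ -33.46467562,  536.59958598, 1648.00544796])}
side {'intrinsics': array([[520.38154233,   0.        , 322.95489282],
       [  0.        , 520.38154233, 238.63821834],
       [  0.        ,   0.        ,   1.        ]]), 'k1': 0.034677446630698786, 'R': array([[-0.81696459, -0.57666607, -0.00501042],
       [-0.21854345,  0.31762803, -0.92268694],
       [ 0.53367371, -0.75270756, -0.38551745]]), 't': array([ 420.72623054,  181.68222961, 1113.58127227])}
0.1 [ 268.12531057 -564.06068706  221.90874726] [ 9.75478262e-01  2.20094634e-01 -2.07608224e-04 -6.85501467e-04] [-0.43610936  0.57579325  1.00188737]
```

View pics/top0.png

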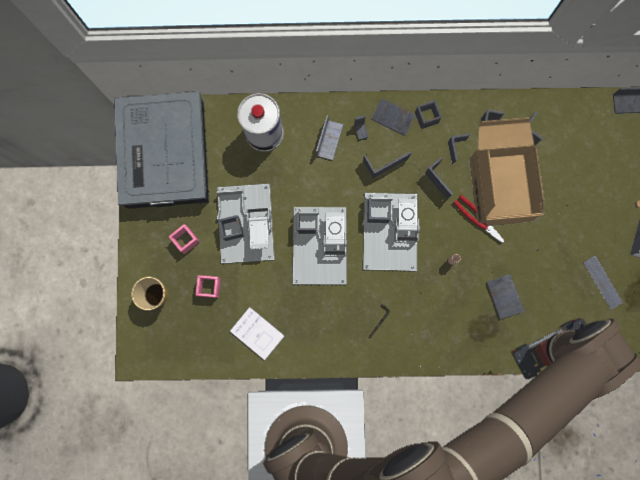

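View pics/side0.png

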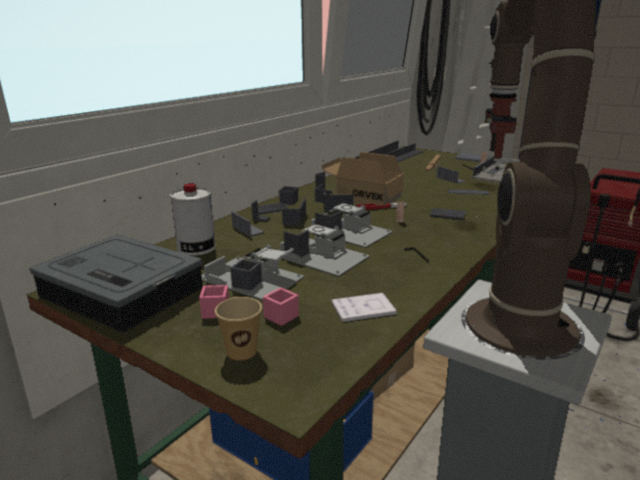

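The top picture shows nests at (245,223), (320,246) and (391,232). Only the left one has a tube piece standing short, at (231,228), and a plain tag lying towards the robot, at (259,235). The other two show ring faces. The pink squares at (183,239) and (207,287) and the black tube at (428,114) are lookalikes outside the nests. I'll confirm this in an enlarged crop.

```bash
python3 - <<'E'
import cv2
a=cv2.imread("pics/top0.png")[175:275,205:285]; b=cv2.imread("pics/side0.png")[235:310,190:310]
a=cv2.resize(a,(480,600),interpolation=cv2.INTER_CUBIC)
cv2.imwrite("pics/crop0.png",a)
b=cv2.resize(b,None,fx=6,fy=6,interpolation=cv2.INTER_CUBIC);cv2.imwrite("pics/crop1.png",b)
E
```

```text
(no output)
```

View pics/crop0.png

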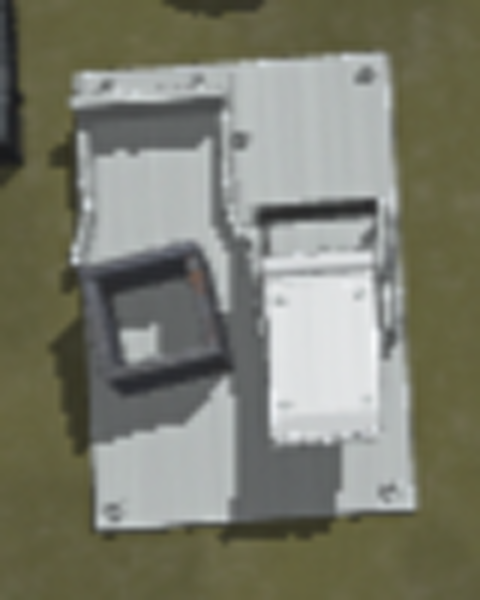

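View pics/crop1.png

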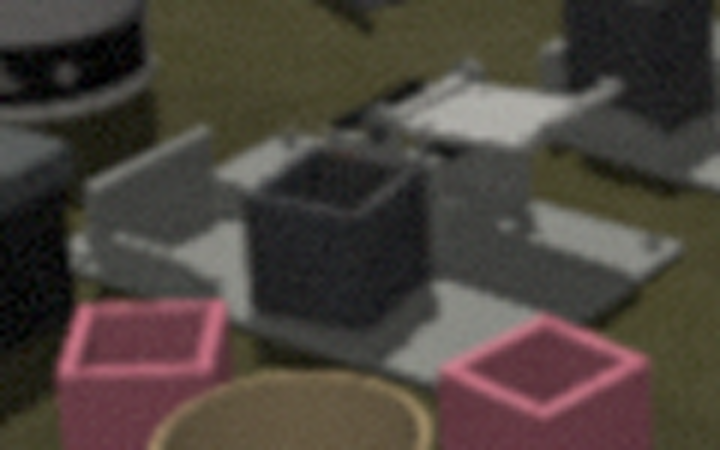

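The crops confirm it. The black tube stands askew with top corners at crop (88,268), (192,243), (230,368) and (112,390). The plate corners are at (97,528), (414,509) and (387,54), and the plain tag's front edge is at (325,437).

```bash
cat > h.py <<'E'
import numpy as np,cv2
from cell import *
def ray(n,px,z):
    c=camera_params(n);K=c["intrinsics"];R=np.array(c["R"]);t=np.array(c["t"])
    u=cv2.undistortPoints(np.array([[px]],float),K,np.array([c["k1"],0,0,0.]))[0,0]
    d=R.T@np.array([u[0],u[1],1]);o=-R.T@t
    return o+d*(z-o[2])/d[2]
E
python3 - <<'E'
from h import *
f=lambda x,y,z:ray("top",(x/6+205-.4,y/6+175-.4),z)
P=np.array([f(97,528,5),f(414,509,5),f(387,54,5)])
print(P.round(1)); FL,FR,BR=P
print("wid",np.linalg.norm(FL-FR),"len",np.linalg.norm(BR-FR))
L=np.array([[-110,75],[-110,-75],[110,-75]]);
A=P[:,:2]-P[:,:2].mean(0);B=L-L.mean(0)
yaw=np.arctan2((B[:,0]*A[:,1]-B[:,1]*A[:,0]).sum(),(A*B).sum())
c,s=np.cos(yaw),np.sin(yaw);R=np.array([[c,-s],[s,c]]);o=P[:,:2].mean(0)-R@L.mean(0)
print("yaw",np.degrees(yaw),"origin",o)
T=np.array([f(88,268,57),f(192,243,57),f(230,368,57),f(112,390,57)])[:,:2]
print(T.round(1),"sides",np.linalg.norm(T-np.roll(T,-1,0),axis=1))
e=(T[0]-T[3])+(T[1]-T[2]); print("tube c",T.mean(0),"yaw",np.degrees(np.arctan2(e[1],e[0])),"nest",R.T@(T.mean(0)-o))
for n,x,y in(("home",57,36),("hinge",0,-42),("lip0",-86,-42)):print(n,o+R@[x,y])
print("lip seen",R.T@(f(325,437,69)[:2]-o))
np.save("nest.npy",[o[0],o[1],yaw])
E
```

```text
[[507.3 233.5   5. ]
 [513.6  84.5   5. ]
 [731.9  95.7   5. ]]
wid 149.09029419857248 len 218.5966084960682
yaw 2.769699791349257 origin [619.64703296 164.64292796]
[[621.7 229.1]
 [632.5 181.3]
 [574.1 163.9]
 [565.  217.9]] sides [49.02626641 60.89348438 54.81123593 57.87103577]
tube c [598.32543199 198.03535971] yaw 13.96243931598893 nest [-19.68311949  34.38371669]
home [674.84087133 203.35520258]
hinge [621.67653831 122.69199105]
lip0 [535.77700081 118.53633724]
lip seen [-81.81257332 -41.50652942]
```

The measurements fit the description: the plate measures 149 × 219 mm, and the tube is 77 mm short and about 11° askew. I'll push with two slightly open fingers, tilted so the tips lead.

```bash
R='[0.24,[0.16,0.46,0],[0,0,-22.6]]'; python3 -m inch '[[0.24,[0.16,0.46,0],[0,0,-22.6]],[0.24,[0.16,0.46,0],[0,0,-22.6]],[0.24,[0.16,0.46,0],[0,0,-22.6]],[0.24,[0.16,0.46,0],[0,0,-22.6]],[0.24,[0.16,0.46,0],[0,0,-22.6]],[0.24,[0.16,0.46,0],[0,0,-22.6]],[0.24,[0.16,0.46,0],[0,0,-22.6]],[0.24,[0.16,0.46,0],[0,0,-22.6]],[0.24,[0.16,0.46,0],[0,0,-22.6]],[0.24,[0.16,0.46,0],[0,0,-22.6]]]'
```

```text
time_s: 1.1
tool_pos: [428.7, -101.3, 222.7]
ee_rot: [1.0, 0.026, 0.0, -0.0]
ft_force: [-0.6, -0.3, 0.7]
grip_width: 0.239
grip_force: 0.0
```

```bash
python3 -m inch '[[0.24,[0.100,0.298,0],[0.5,-10,0]],[0.24,[0.100,0.298,0],[0.5,-10,0]],[0.24,[0.100,0.298,0],[0.5,-10,0]],[0.24,[0.100,0.298,0],[0.5,-10,0]],[0.24,[0.100,0.298,0],[0.5,-10,0]],[0.24,[0.100,0.298,0],[0.5,-10,0]],[0.24,[0.100,0.298,0],[0.5,-10,0]],[0.24,[0.100,0.298,0],[0.5,-10,0]]]' && python3 -m inch '[[0.24,[0,0,-0.05],[0,0,0]],[0.24,[0,0,-0.10],[0,0,0]],[0.24,[0,0,-0.15],[0,0,0]],[0.24,[0,0,-0.18],[0,0,0]],[0.24,[0,0,-0.2],[0,0,0]],[0.24,[0,0,-0.2],[0,0,0]],[0.24,[0,0,-0.2],[0,0,0]]]'; python3 - <<'E'
from h import *
s=observe();x,y,a=np.load("nest.npy");c,q=np.cos(a),np.sin(a);p=s["tool_pos"][:2]-[x,y];print(c*p[0]+q*p[1],-q*p[0]+c*p[1],s["tool_pos"],s["ee_rot"])
im=snapshot("top");cv2.imwrite("pics/t1.png",cv2.resize(im[175:275,195:295,::-1],(600,600),interpolation=cv2.INTER_CUBIC))
E
```

```text
time_s: 1.9
tool_pos: [528.0, 196.2, 222.0]
ee_rot: [0.996, 0.027, 0.087, -0.003]
ft_force: [0.4, -0.1, 0.3]
grip_width: 0.242
grip_force: 0.0
time_s: 2.6
tool_pos: [528.4, 192.2, 23.0]
ee_rot: [0.996, 0.024, 0.087, -0.002]
ft_force: [0.5, 1.1, 0.8]
grip_width: 0.24
grip_force: 0.0
-89.85366059996547 31.930449268828845 [528.3554076  192.19420839  23.04637302] [ 0.99591395  0.02403109  0.08703532 -0.00166336]
```

View pics/t1.png

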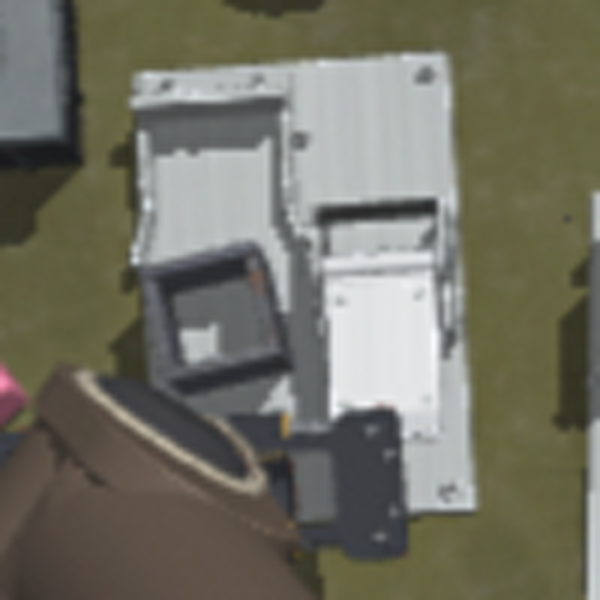

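The fingertips are behind the tube's front face on clear plate, and the tag is untouched. The TCP is about 4 mm to the right, so I'll correct that while advancing.

```bash
cat > n.py <<'E'
from h import *
s=observe();x,y,a=np.load("nest.npy");c,q=np.cos(a),np.sin(a);p=s["tool_pos"][:2]-[x,y];print("nest",(c*p[0]+q*p[1]).round(1),(-q*p[0]+c*p[1]).round(1))
E
python3 -m inch '[[0.24,[0.010,0.0045,-0.002],[0,0,0]],[0.24,[0.020,0.005,-0.003],[0,0,0]],[0.24,[0.020,0.005,-0.003],[0,0,0]],[0.24,[0.020,0.005,-0.003],[0,0,0]]]'; python3 n.py
```

```text
time_s: 3.05
tool_pos: [548.9, 198.5, 19.9]
ee_rot: [0.996, 0.024, 0.087, -0.002]
ft_force: [0.4, 0.4, 0.4]
grip_width: 0.238
grip_force: 0.0
nest -69.0 37.2
```

```bash
python3 -m inch '[[0.24,[0.005,0,0],[0,0,0]],[0.24,[0.010,0,0],[0,0,0]],[0.24,[0.015,0,0],[0,0,0]],[0.24,[0.020,0,0],[0,0,0]],[0.24,[0.025,0,0],[0,0,0]],[0.24,[0.030,0.0005,0],[0,0,0]],[0.24,[0.035,0.001,0],[0,0,0]],[0.24,[0.040,0.001,0],[0,0,0]],[0.24,[0.045,0.001,0],[0,0,0]],[0.24,[0.05,0.0015,0],[0,0,0]]]'; python3 n.py;  python3 - <<'E'
from h import *
im=snapshot("top");cv2.imwrite("pics/t2.png",cv2.resize(im[175:275,195:295,::-1],(600,600),interpolation=cv2.INTER_CUBIC))
E
```

```text
time_s: 4.05
tool_pos: [595.7, 200.5, 19.1]
ee_rot: [0.996, 0.025, 0.085, -0.002]
ft_force: [-7.8, 0.1, 5.9]
grip_width: 0.24
grip_force: 3.7
nest -22.1 37.0
```

View pics/t2.png

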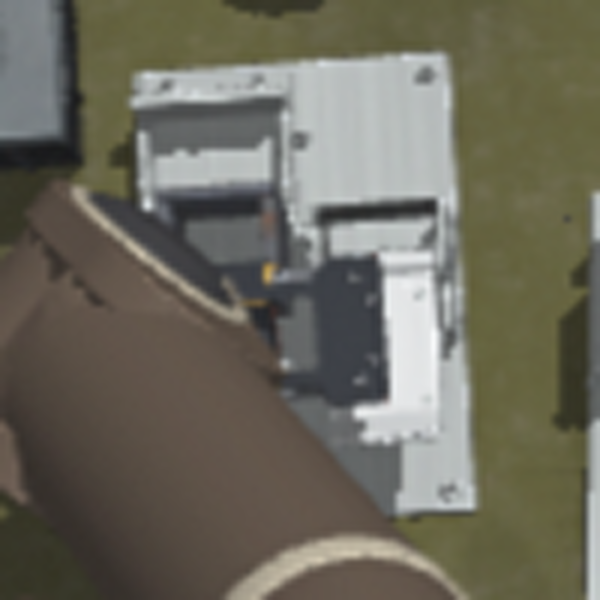

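The tube is squared up at about (222,245) and entering the mouth. I'll keep pushing.

```bash
python3 -m inch '[[0.24,[0.004,0,0],[0,0,0]],[0.24,[0.008,0,0],[0,0,0]],[0.24,[0.012,0.0005,0],[0,0,0]],[0.24,[0.016,0.0005,0],[0,0,0]],[0.24,[0.020,0.001,0],[0,0,0]],[0.24,[0.024,0.001,0],[0,0,0]],[0.24,[0.027,0.001,0],[0,0,0]],[0.24,[0.030,0.001,0],[0,0,0]],[0.24,[0.033,0.0015,0],[0,0,0]],[0.24,[0.035,0.0015,0],[0,0,0]]]'; python3 n.py
```

```text
time_s: 5.1
tool_pos: [631.9, 202.1, 19.1]
ee_rot: [0.996, 0.025, 0.086, -0.002]
ft_force: [-7.1, -0.2, 2.6]
grip_width: 0.241
grip_force: 3.5
nest 14.1 36.8
```

```bash
python3 -m inch '[[0.24,[0.002,0,0],[0,0,0]],[0.24,[0.004,0,0],[0,0,0]],[0.24,[0.005,0,0],[0,0,0]],[0.24,[0.006,0,0],[0,0,0]]]'; python3 n.py;python3 -m inch '[[0.24,[0.001,0,0],[0,0,0]],[0.24,[0.002,0,0],[0,0,0]],[0.24,[0.002,0,0],[0,0,0]]]'; python3 n.py
```

```text
time_s: 5.5
tool_pos: [637.4, 202.3, 19.1]
ee_rot: [0.996, 0.025, 0.086, -0.002]
ft_force: [-7.3, 0.3, 4.6]
grip_width: 0.237
grip_force: 3.9
nest 19.6 36.8
time_s: 5.8
tool_pos: [638.4, 202.4, 19.1]
ee_rot: [0.996, 0.025, 0.085, -0.002]
ft_force: [-11.5, 0.3, 7.6]
grip_width: 0.243
grip_force: 6.0
nest 20.6 36.8
```

Force is rising at 20.6, close to the expected 19.5. I'll push until it is clearly against the stop.

```bash
python3 -m inch '[[0.24,[0.001,0,0],[0,0,0]],[0.24,[0.002,0,0],[0,0,0]],[0.24,[0.002,0,0],[0,0,0]]]'; python3 n.py;python3 -m inch '[[0.24,[0.001,0,0],[0,0,0]],[0.24,[0.002,0,0],[0,0,0]],[0.24,[0.002,0,0],[0,0,0]]]'; python3 n.py
```

```text
time_s: 6.1
tool_pos: [638.6, 202.4, 19.0]
ee_rot: [0.996, 0.025, 0.083, -0.001]
ft_force: [-19.9, -0.2, 15.9]
grip_width: 0.237
grip_force: 9.7
nest 20.7 36.8
time_s: 6.4
tool_pos: [638.7, 202.4, 18.9]
ee_rot: [0.996, 0.026, 0.082, -0.001]
ft_force: [-27.1, -1.8, 23.0]
grip_width: 0.242
grip_force: 13.6
nest 20.8 36.8
```

The tube is hard against the stop at 27 N with no further motion. I'll back straight off, then rise.

```bash
python3 -m inch '[[0.24,[-0.01,0,0],[0,0,0]],[0.24,[-0.02,-0.001,0],[0,0,0]],[0.24,[-0.04,-0.002,0],[0,0,0]],[0.24,[-0.08,-0.004,0],[0,0,0]],[0.24,[-0.12,-0.006,0],[0,0,0]],[0.24,[-0.15,-0.008,0],[0,0,0]],[0,[-0.15,-0.008,0.05],[0,0,0]],[0,[-0.15,-0.008,0.1],[0,0,0]],[0,[-0.15,-0.008,0.13],[0,0,0]],[0,[-0.15,-0.008,0.13],[0,0,0]]]'; python3 n.py
python3 -m inch '[[0,[-0.01,-0.04,0],[0.4,-8,0]],[0,[-0.01,-0.078,0],[0.8,-16,0]],[0,[-0.01,-0.078,0],[1.2,-24,0]],[0,[-0.01,-0.078,0],[1.6,-34,0]],[0,[-0.01,-0.078,0],[1.6,-34,0]],[0,[-0.01,-0.078,0],[1.6,-34,0]],[0,[-0.01,-0.078,0],[1.6,-34,0]]]'; python3 n.py
python3 - <<'E'
from h import *
print(observe()["joint_pos"].round(2) if hasattr(observe()["joint_pos"],"round") else observe()["joint_pos"])
t=cv2.resize(snapshot("top")[175:275,215:281,::-1],(396,600),interpolation=cv2.INTER_CUBIC)
s=cv2.resize(snapshot("side")[225:325,200:300,::-1],(400,400),interpolation=cv2.INTER_CUBIC)
o=np.zeros((600,796,3),np.uint8);o[:,:396]=t;o[:400,396:]=s;cv2.imwrite("pics/t3.png",o)
E
```

```text
time_s: 7.4
tool_pos: [498.2, 194.6, 154.5]
ee_rot: [0.996, 0.024, 0.091, -0.004]
ft_force: [0.1, -0.4, 0.5]
grip_width: 0.005
grip_force: 0.0
nest -119.9 35.8
time_s: 8.1
tool_pos: [489.7, 107.9, 174.4]
ee_rot: [0.958, 0.031, 0.283, -0.014]
ft_force: [-0.8, -0.1, 0.1]
grip_width: 0.008
grip_force: 0.0
nest -132.5 -50.4
[-0.28  0.03 -0.18  2.4   0.88  0.27 -2.77]
```

View pics/t3.png

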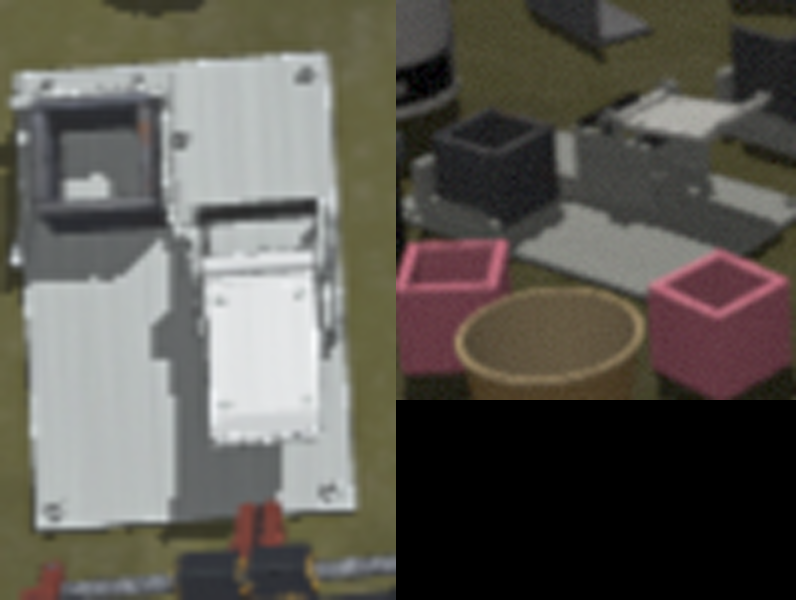

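The tube sits home, with its back edge against the stop at (100,98) in the crop, and the tag is still at its start. The arm is near its joint limits here, at 33° of tilt instead of 45°. That is enough to hook under the lip. I'll descend in front of the tag and check.

```bash
python3 -m inch '[[0,[0.0,0.008,-0.04],[0,0,0]],[0,[0.0,0.008,-0.08],[0,0,0]],[0,[0,0.008,-0.08],[0,0,0]],[0,[0,0.008,-0.08],[0,0,0]]]'; python3 n.py
python3 - <<'E'
from h import *
from scipy.spatial.transform import Rotation as R
s=observe();print(np.round(s["joint_pos"],2),R.from_quat(s["ee_rot"]).as_matrix().round(2))
E
```

```text
time_s: 8.6
tool_pos: [494.8, 107.7, 128.9]
ee_rot: [0.965, 0.022, 0.263, -0.009]
ft_force: [-0.4, 0.7, 0.2]
grip_width: 0.006
grip_force: 0.0
nest -127.5 -50.8
[-0.93  0.13  0.53  2.44  0.94  0.14 -2.85] [[ 0.86  0.05  0.51]
 [ 0.04 -1.    0.03]
 [ 0.51 -0.01 -0.86]]
```

```bash
cat >> n.py <<'E'
from scipy.spatial.transform import Rotation as Ro
print("J",np.round(s["joint_pos"],2)); M=Ro.from_quat(s["ee_rot"]).as_matrix(); print("toolz",M[:,2].round(3),"tooly",M[:,1].round(3))
E
python3 -m inch '[[0,[0,0.0,0.02],[0,8,0]],[0,[0,0,0.02],[0,16,0]],[0,[0,0,0.02],[0,21,0]],[0,[0,0,0.02],[0,21,0]],[0,[0,0,0.02],[0,21,0]],[0,[0,0,0.02],[0,21,0]]]'; python3 n.py
```

```text
time_s: 9.2
tool_pos: [496.7, 108.5, 149.2]
ee_rot: [0.996, 0.02, 0.083, -0.014]
ft_force: [0.1, 0.3, 0.3]
grip_width: 0.003
grip_force: 0.0
nest -125.5 -50.2
J [-0.42  0.2   0.1   2.1  -0.    0.67 -1.85]
toolz [ 0.164  0.032 -0.986] tooly [ 0.042 -0.999 -0.026]
```

```bash
python3 -m inch '[[0,[0.01,0.009,-0.04],[0,0,0]],[0,[0.02,0.009,-0.08],[0,0,0]],[0,[0.023,0.009,-0.101],[0,0,0]],[0,[0.023,0.009,-0.101],[0,0,0]],[0,[0.023,0.009,-0.101],[0,-5,0]],[0,[0.023,0.009,-0.101],[0,-10,0]],[0,[0.023,0.009,-0.101],[0,-14,0]],[0,[0.023,0.009,-0.101],[0,-14,0]],[0,[0.023,0.009,-0.101],[0,-14,0]]]'; python3 n.py
```

```text
time_s: 10.1
tool_pos: [517.3, 114.7, 50.1]
ee_rot: [0.981, 0.023, 0.194, -0.006]
ft_force: [0.5, -1.4, 0.4]
grip_width: 0.001
grip_force: 0.0
nest -104.6 -44.9
J [-0.48  0.36  0.1   2.32  0.74  0.14 -2.64]
toolz [ 0.38   0.02  -0.925] tooly [ 0.046 -0.999 -0.003]
```

```bash
python3 -m inch '[[0,[0.006,0.003,0],[0,0,0]],[0,[0.012,0.004,0],[0,0,0]],[0,[0.016,0.004,0.005],[0,0,0]],[0,[0.018,0.004,0.008],[0,0,0]]]'; python3 n.py
```

```text
time_s: 10.5
tool_pos: [535.2, 118.7, 56.9]
ee_rot: [0.981, 0.022, 0.192, -0.006]
ft_force: [-6.5, 1.4, 0.8]
grip_width: 0.002
grip_force: 2.8
nest -86.6 -41.8
J [-0.4   0.36  0.02  2.26  0.68  0.19 -2.56]
toolz [ 0.376  0.02  -0.926] tooly [ 0.046 -0.999 -0.003]
```

Contact with the lip at −6.5 N, as predicted. Next I'll move mainly upward, with some forward motion.

```bash
python3 -m inch '[[0,[0.000,0,0.005],[0,0,0]],[0,[0.001,0,0.010],[0,0,0]],[0,[0.004,0,0.014],[0,0,0]],[0,[0.008,0,0.018],[0,0,0]],[0,[0.012,0,0.022],[0,0,0]],[0,[0.012,0,0.022],[0,0,0]]]'; python3 n.py; python3 - <<'E'
from h import *
s=cv2.resize(snapshot("side")[225:325,200:330,::-1],(780,600),interpolation=cv2.INTER_CUBIC);cv2.imwrite("pics/s4.png",s)
E
```

```text
time_s: 11.1
tool_pos: [547.2, 118.1, 79.2]
ee_rot: [0.981, 0.022, 0.192, -0.005]
ft_force: [-4.1, -0.1, 1.0]
grip_width: 0.006
grip_force: 1.5
nest -74.6 -43.0
J [-0.3   0.33 -0.09  2.22  0.61  0.27 -2.47]
toolz [ 0.377  0.019 -0.926] tooly [ 0.045 -0.999 -0.002]
```

View pics/s4.png

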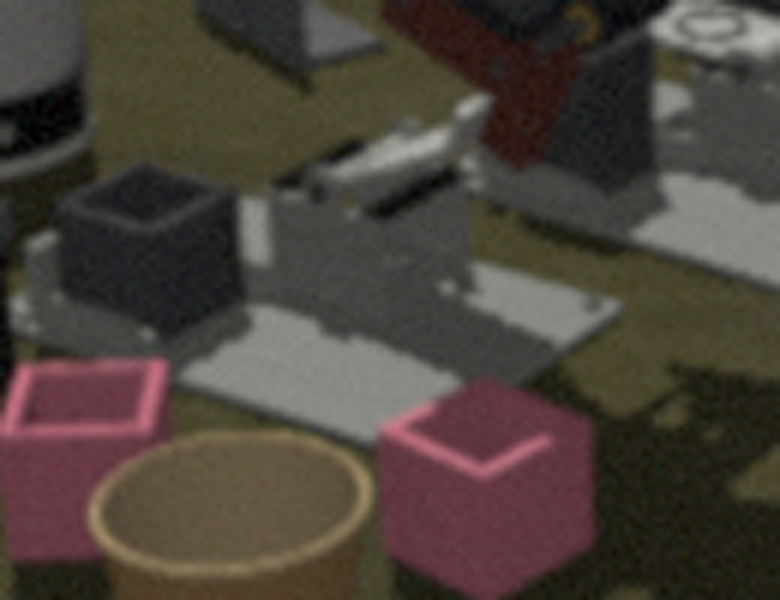

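The tag (lip at 470,110) has risen by about 25° on the fingertip. I'll continue along the arc.

```bash
python3 -m inch '[[0,[0.005,0.001,0.006],[0,0,0]],[0,[0.010,0.001,0.011],[0,0,0]],[0,[0.015,0.002,0.016],[0,0,0]],[0,[0.021,0.002,0.021],[0,0,0]],[0,[0.027,0.002,0.025],[0,0,0]],[0,[0.033,0.003,0.029],[0,0,0]],[0,[0.039,0.003,0.032],[0,0,0]],[0,[0.046,0.003,0.035],[0,0,0]],[0,[0.046,0.003,0.035],[0,0,0]]]'; python3 n.py
```

```text
time_s: 12.05
tool_pos: [594.9, 121.6, 114.4]
ee_rot: [0.981, 0.022, 0.193, -0.006]
ft_force: [0.3, 0.2, 0.2]
grip_width: 0.004
grip_force: 0.0
nest -26.8 -41.8
J [-0.18  0.34 -0.2   2.08  0.49  0.39 -2.31]
toolz [ 0.379  0.02  -0.925] tooly [ 0.046 -0.999 -0.003]
```

```bash
python3 -m inch '[[0,[0.005,0,0.001],[0,0,0]],[0,[0.010,0,0.002],[0,0,0]],[0,[0.015,0.001,0.002],[0,0,0]],[0,[0.020,0.001,0.002],[0,0,0]]]'; python3 n.py;python3 -m inch '[[0,[0.005,0,0],[0,0,0]],[0,[0.010,0,0],[0,0,0]],[0,[0.015,0.001,-0.001],[0,0,0]]]'; python3 n.py; python3 - <<'E'
from h import *
s=cv2.resize(snapshot("side")[215:315,200:330,::-1],(780,600),interpolation=cv2.INTER_CUBIC);cv2.imwrite("pics/s5.png",s)
E
```

```text
time_s: 12.45
tool_pos: [614.0, 122.5, 115.9]
ee_rot: [0.981, 0.022, 0.193, -0.006]
ft_force: [-1.7, -0.5, 0.4]
grip_width: 0.009
grip_force: 0.5
nest -7.6 -41.8
J [-0.17  0.37 -0.2   2.04  0.48  0.41 -2.28]
toolz [ 0.378  0.02  -0.926] tooly [ 0.046 -0.999 -0.002]
time_s: 12.75
tool_pos: [628.9, 123.2, 114.7]
ee_rot: [0.981, 0.022, 0.193, -0.005]
ft_force: [-1.0, 0.2, -0.2]
grip_width: 0.005
grip_force: 0.5
nest 7.2 -41.8
J [-0.16  0.39 -0.21  2.01  0.47  0.42 -2.26]
toolz [ 0.378  0.019 -0.926] tooly [ 0.046 -0.999 -0.002]
```

About 1 N against the push, which matches the hinge torque at this radius, so the tag is past vertical. I'll continue over and down.

```bash
python3 -m inch '[[0,[0.006,0,-0.004],[0,0,0]],[0,[0.011,0,-0.008],[0,0,0]],[0,[0.016,0.001,-0.013],[0,0,0]],[0,[0.022,0.001,-0.019],[0,0,0]],[0,[0.028,0.001,-0.025],[0,0,0]],[0,[0.034,0.002,-0.031],[0,0,0]],[0,[0.040,0.002,-0.037],[0,0,0]],[0,[0.046,0.002,-0.043],[0,0,0]],[0,[0.050,0.002,-0.047],[0,0,0]],[0,[0.053,0.002,-0.050],[0,0,0]]]'; python3 n.py; python3 -m inch '[[0,[0,0,-0.002],[0,0,0]],[0,[0,0,-0.004],[0,0,0]],[0,[0,0,-0.004],[0,0,0]]]'; python3 n.py
```

```text
time_s: 13.8
tool_pos: [681.9, 125.4, 64.4]
ee_rot: [0.981, 0.022, 0.193, -0.006]
ft_force: [-1.3, 0.2, 1.4]
grip_width: 0.008
grip_force: 0.4
nest 60.3 -42.2
J [-0.18  0.53 -0.16  1.91  0.51  0.36 -2.28]
toolz [ 0.378  0.02  -0.926] tooly [ 0.046 -0.999 -0.002]
time_s: 14.1
tool_pos: [682.2, 125.5, 61.6]
ee_rot: [0.981, 0.022, 0.193, -0.006]
ft_force: [-0.9, -0.3, 3.5]
grip_width: 0.003
grip_force: 1.4
nest 60.6 -42.1
J [-0.18  0.54 -0.16  1.92  0.52  0.35 -2.28]
toolz [ 0.379  0.02  -0.925] tooly [ 0.046 -0.999 -0.003]
```

```bash
python3 -m inch '[[0,[0,0,-0.001],[0,0,0]],[0,[0,0,-0.002],[0,0,0]],[0,[0,0,-0.002],[0,0,0]],[0,[0,0,-0.002],[0,0,0]]]'; python3 n.py; python3 -m inch '[[0,[-0.002,0,0.05],[0,0,0]],[0,[-0.01,0,0.1],[0,0,0]],[0,[-0.06,0,0.15],[0,8,0]],[0,[-0.11,-0.02,0.18],[0,16,0]],[0,[-0.16,-0.04,0.18],[0,20,0]],[0,[-0.2,-0.08,0.18],[0,20,0]],[0,[-0.2,-0.12,0.18],[0,20,0]],[0,[-0.2,-0.15,0.18],[0,20,0]],[0,[-0.2,-0.15,0.18],[0,20,0]]]'; python3 - <<'E'
from h import *
t=cv2.resize(snapshot("top")[175:295,210:350,::-1],(420,360),interpolation=cv2.INTER_CUBIC)
s=cv2.resize(snapshot("side")[215:315,200:325,::-1],(375,300),interpolation=cv2.INTER_CUBIC)
o=np.zeros((360,795,3),np.uint8);o[:,:420]=t;o[:300,420:]=s;cv2.imwrite("pics/f6.png",o)
E
```

```text
time_s: 14.5
tool_pos: [682.4, 125.5, 61.0]
ee_rot: [0.981, 0.022, 0.194, -0.006]
ft_force: [-4.2, -1.9, 14.6]
grip_width: 0.001
grip_force: 6.8
nest 60.8 -42.1
J [-0.18  0.54 -0.15  1.92  0.52  0.35 -2.29]
toolz [ 0.38   0.02  -0.925] tooly [ 0.046 -0.999 -0.003]
time_s: 15.4
tool_pos: [479.7, -31.4, 239.1]
ee_rot: [1.0, 0.017, 0.019, -0.008]
ft_force: [0.4, -0.2, 0.6]
grip_width: 0.004
grip_force: 0.0
```

View pics/f6.png

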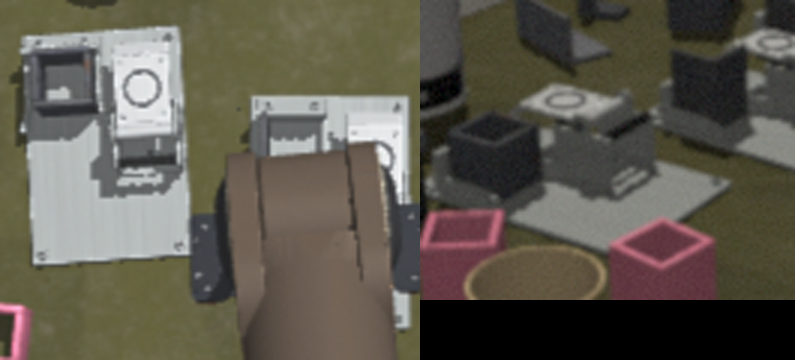

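The tag lies flat with its ring face up, ring at (142,88). It reached the end stop at 14.6 N. The tube is at the back stop at (65,80), and the arm is clear of everything.

```bash
python3 -c "
from cell import *
print(sign_off())"
```

```text
the job is handed in; nothing more can be done
None
```

I pushed the tube piece home against the back stop, then turned that nest's tag over until it lay flat, ring face up, and handed the job in at about 15.5 s with the arm clear; the other nests and the things around them were not touched.

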